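# Swap the two sample trays of the loading deck

## Task

The blue and the orange sample tray were loaded into the wrong lanes of the white loading deck: swap them, so that each ends fully home in the other one's lane, against the reader housing and behind the little ball catch in the floor. The trays are made to be slid, by a fingertip in the well in their middle: slide them out onto the front of the deck and back in, keep them flat on the deck without lifting them, and leave the things standing round about alone.

Things in the scene. Friction and masses are not known exactly. Their poses are not given: they have to be found in the camera images.
- deck: fixed loading deck (all sizes in mm), a white plate 6 thick on the bench. Origin: on the bench, at the mouth of the lanes, midway between them; x along the lanes away from the robot (yawed a little), y left, z up. Open apron in front, without rim: x -144 to +6, y -225 to +225. Behind it two lanes (y +60.5 left, -60.5 right), parted by a divider 24 wide, end at the face of a grey housing 42 high at x = 117
- mouth_left (a point): the spring ball catch in the floor of the left lane's mouth: deck x = 0, y = 60.5, on the plate's top (6 above the bench). It stands 2 mm proud; a tray rides over it with about 2 N, and it springs up in front of a tray that is home. Axes as the deck
- mouth_right (a point): the same for the right lane: deck x = 0, y = -60.5
- home_left (a point): on the plate's top, where the origin of a tray lies when fully home in the left lane: deck x = 62, y = 60.5 (its front end then at deck x = 7). The lane is 97 wide between smooth, slippery aluminium guides 22 high above the plate, from x = 35 on; from 35 to 0 they taper off as a lead-in, 10 wider on each side at the mouth. Axes as the deck
- home_right (a point): the same for the right lane: deck x = 62, y = -60.5
- tray_blue: open blue tray (mm), 110 long (x) x 92 wide (y) x 26 high, 320 g, walls and floor 3 thick, alike from both ends. In its middle an empty finger well, open above, 56 (x) x 86 (y) inside, between two cross walls 22 high (push these near the middle, or the tray slews); beyond each a white vial lies fixed crosswise, not above the walls. Origin: centre of the underside; x along the lane when home (either way round)
- tray_orange: open orange tray (mm), 110 long (x) x 92 wide (y) x 26 high, 320 g, walls and floor 3 thick, alike from both ends. In its middle an empty finger well, open above, 56 (x) x 86 (y) inside, between two cross walls 22 high (push these near the middle, or the tray slews); beyond each a white vial lies fixed crosswise, not above the walls. Origin: centre of the underside; x along the lane when home (either way round)
- cup_droppers: clear cup of white droppers, 85 x 86 x 127 high, bystander at the right; origin: centre of its foot
- wash_bottle: white squeeze bottle with red cap, 68 x 110 x 197 high, the nearer of two such, bystander at the left; origin: underside
- flask: small round glass flask with blue stopper, 55 x 55 x 71 high, bystander at the back left; origin: centre of its foot

How it is judged:
On the way, in this order (a step that is already met when the one before it is completed fails the run):
1. a tray has been slid out of its lane and the other stands home in that lane ((((horizontal distance between tray_blue and home_left below 0.006 m and z of tray_blue in the frame of home_left below 0.004 m) and distance of tray_blue from where it was at the start of the episode above 0.09 m) or ((horizontal distance between tray_blue and home_right below 0.006 m and z of tray_blue in the frame of home_right below 0.004 m) and distance of tray_blue from where it was at the start of the episode above 0.09 m) or ((horizontal distance between tray_orange and home_left below 0.006 m and z of tray_orange in the frame of home_left below 0.004 m) and distance of tray_orange from where it was at the start of the episode above 0.09 m) or ((horizontal distance between tray_orange and home_right below 0.006 m and z of tray_orange in the frame of home_right below 0.004 m) and distance of tray_orange from where it was at the start of the episode above 0.09 m))), for 0.2 s.
2. both trays stand home in each other's lanes (distance of each of tray_blue, tray_orange from where it was at the start of the episode above 0.09 m and (((horizontal distance between tray_blue and home_left below 0.006 m and z of tray_blue in the frame of home_left below 0.004 m) and (horizontal distance between tray_orange and home_right below 0.006 m and z of tray_orange in the frame of home_right below 0.004 m)) or ((horizontal distance between tray_blue and home_right below 0.006 m and z of tray_blue in the frame of home_right below 0.004 m) and (horizontal distance between tray_orange and home_left below 0.006 m and z of tray_orange in the frame of home_left below 0.004 m)))), for 0.2 s.
At the end, for the whole second after the job is handed in: Each tray is at rest, flat on the deck, fully home in the lane in which the other tray began: its origin within 6 mm of that lane's home point (all of step 2 and linear speed of each of tray_blue, tray_orange below 0.01 m/s); the robot touches nothing.
It fails at once if a tray is lifted off the deck (more than 15 mm) or tipped ((z of tray_blue in the frame of home_left above 0.015 m or angle between tray_blue's own z axis and vertical above 0.3 rad) or (z of tray_orange in the frame of home_left above 0.015 m or angle between tray_orange's own z axis and vertical above 0.3 rad)).
It fails at once if a tray falls off the deck's edge (z of any of tray_blue, tray_orange in the frame of home_left below -0.004 m).
It fails at once if a bystander is moved by more than 30 mm (distance of any of cup_droppers, wash_bottle, flask from where it was at the start of the episode above 0.03 m).
It also fails if it takes over 64 s, if anything falls off the work surface, if the arm or the gripper's body presses on something with over 40 N, if the wrist force passes 120 N, or if a joint passes its speed limit or range.

## Robot

A 6-joint arm with a two-finger parallel gripper is mounted at the origin on a cart in front of the work surface, level with it; the furniture and walls round the work are solid. World frame = base frame: x ahead of the robot, y to its left, z up, the work surface at z = 0. Lengths are in m, angles in rad, forces in N, time in s.
With the tool pointing down it reaches from about 0.25 to 0.8 m from the base axis. Payload 3.9 kg.
Tool frame: the origin (TCP) lies between the finger pads; the fingertips stand 11 mm ahead of it and the grasp point (between the pads) lies 8 mm behind it; z points along the fingers, y is the direction in which the jaws open and shut (so a half turn about z gives the same grasp; the last joint's range is limited). The gripper opens to 85 mm and grips with 20 to 120 N. Pads are 22 mm wide; open, the fingers measure 114 mm over their backs; the gripper's body (76 mm by 85 mm) begins 54 mm behind the grasp point. The pads swing forward as they close: fully open they stand 13 mm farther back than shut.
Start: joints at [1.172, 0.26, -0.138, 1.173, 0, 1.571], TCP at [0.204, 0.484, 0.242] pointing down, gripper open.
Joint ranges: [-2.78, 2.78], [-0.83, 1.72], [-1.28, 1.37], [-1.9, 2.12], [-1.57, 1.48], [-3.14, 3.14]. Speed limits (rad/s): [2.57, 2.57, 3.14, 3.14, 3.14, 3.14].

## Interface

Orientations are given as a rotation vector (axis times angle).
In Python, from plant import bot gives the robot as it stands.
- The arm moves only by the tool carry_out, never from a script. Its arguments are lists of equal length, an entry for each row: "jaw": the gripper's target within -1 to 1 (shut at 1, half-way at 0, fully open at -1); "offset": the shift along the world's x, y, z in mm, a list of three; "twist": the turn, a rotation vector about the world's x, y, z in rad, a list of three. In form: {"jaw": [jaw, ...], "offset": [[tx, ty, tz], ...], "twist": [[ax, ay, az], ...]}. A call has 1 to 20 rows; each row shifts and turns the commanded pose from where the row before left it; what a row does not reach is not made up. A row lasts 1/8 s, in which the tool goes at most 62.5 mm and 10.7 degrees, less where a joint would pass 70% of its speed; a pose out of reach is approached as far as the arm can. A call with a gripper value outside its range is refused whole. The fingers move at their own pace and stop on an object; "newtons" is the grip in N (left out, the last holds). Time passes only in rows, so rows that do not move let the fingers close. It gives the time, the measured TCP pose, the force and the opening at its end, in the units of the state.
- bot.get_obs(): the state, without advancing time (a new reading comes with each control period).
- bot.camera(name): name is "scene" or "top" or "wrist"; returns a dict with "pixels" (480x640x3 uint8, red, green, blue), "z_map" (480x640 float32, m along the optical axis (not along the pixel's ray), 0 where there is no reading), "K" (3x3 intrinsics, pixels), "cam_to_world" (4x4, takes a point from camera to world coordinates). Camera axes: x right, y down, z forward; pixel columns grow to the right and rows downward; lengths in m; the calibration is good to about 2 mm. A picture is of the moment at which its call begins.
- bot.close_job(): hands the job in, once; it reports no verdict.
Trained networks look in the newest picture that a camera, given by its name, has taken for a name from the list of things; names that differ only in an ending like _2 or _b are one class to them, and where a whole thing is asked for, a point or a joint stands for the part that bears it (a point fixed in the world has none). Each returns a list of dicts, best first, with "score" (0 to 1); they miss things now and then, are a little off and sometimes report something else, mostly with a low value. They report only what shows in the picture. A call takes as long as a camera call.
- bot.search_frame(camera, target): "centre" ([x, y, z] in m, in world coordinates, good to about 4 mm: the middle of the surface that is visible of it).
- bot.mark_of(camera, target): "centre" ([x, y, z] in m, in world coordinates, good to about 4 mm: a listed point, or the origin of a listed thing).
The state is a dict: "t": time; "qpos": joint angles; "qd": joint speeds; "effort": joint torques, N m; "position": TCP position; "eef_rot": TCP orientation; "ft_force": force on the tool from outside, world axes, zero at the start; "wrist_torque": the same for the moment, N m; "grip_width": finger opening in m.
Only numpy, scipy, OpenCV 4.12 (cv2) and the standard library are available. Lean on these libraries where they do the work, as an engineer would, in place of code of your own. Each camera call takes 0.05 s, during which the arm holds its last target.

## Working session

There is one attempt and no reset: what is moved stays moved. The work goes in short steps, Python scripts to look and compute and a tool call to move; the robot and the scene stay as the last step left them, time stands still between calls to the robot, and variables do not carry over. Pictures are saved under pics/ and viewed, and the job is handed in when it is done.

Besides the shell and the picture viewer there is one more tool, called as a command line: name --argument value ..., lists and objects as JSON in quotes. carry_out: Moves the arm, as the interface text tells. Its arguments: {"type":"object","properties":{"jaw":{"type":"array"},"offset":{"type":"array"},"twist":{"type":"array"},"newtons":{"type":"number"}},"required":["jaw","offset","twist"]}

```bash
ls; mkdir -p pics
python3 - <<'E'
from plant import bot
import cv2
o=bot.get_obs()
for k in o: print(k,o[k])
for n in ("top","scene"):
    c=bot.camera(n); cv2.imwrite(f"pics/{n}0.png",c["pixels"][:,:,::-1])
    print(n,c["K"].tolist(),c["cam_to_world"].round(3).tolist())
    for t in ("tray_blue","tray_orange","mouth_left","mouth_right","home_left","home_right","deck","cup_droppers","wash_bottle","flask"):
        print(t,[(round(r["score"],2),[round(float(v),4) for v in r["centre"]]) for r in bot.mark_of(n,t)[:3]])
E
```

```text
pics
t 0.0
qpos [ 1.17198698e+00  2.60678838e-01 -1.39351225e-01  1.17272175e+00
  4.05791563e-06  1.57082593e+00]
qd [ 0.00145372  0.0002148   0.00236371  0.00127075  0.00015178 -0.00110445]
effort [ 1.56595244e-03 -4.05678391e+01  2.53920794e+01  1.88836682e-02
  3.48779258e-05  4.12406749e-07]
position [0.20361172 0.48319341 0.24147436]
eef_rot [-6.22272796e-01 -3.07894681e+00  3.00917587e-03]
ft_force [ 1.18830153  0.70958021 -0.4449418 ]
wrist_torque [ 0.02759446 -0.01318623 -0.00666623]
grip_width 0.08529484850739383
top [[463.7670023695211, 0.0, 320.72964575194027], [0.0, 463.7670023695211, 235.91848518247753], [0.0, 0.0, 1.0]] [[-0.001, -0.984, 0.18, 0.37], [-1.0, 0.005, 0.02, 0.034], [-0.02, -0.18, -0.983, 1.189], [0.0, 0.0, 0.0, 1.0]]
tray_blue [(0.75, [0.6191, 0.1175, 0.0084])]
tray_orange [(0.88, [0.6321, -0.0011, 0.0047])]
mouth_left [(0.63, [0.5632, 0.1198, 0.0076]), (0.33, [0.572, 0.0533, 0.0031])]
mouth_right [(0.78, [0.572, -0.0039, 0.0041])]
home_left [(0.64, [0.5905, 0.4958, 0.0015])]
home_right []
deck [(0.89, [0.5686, 0.0551, -0.0014])]
cup_droppers [(0.63, [0.63
[... 197 characters left out ...]
[0.0, 619.1182314886082, 253.66563735582963], [0.0, 0.0, 1.0]] [[0.664, -0.449, 0.598, -0.498], [-0.747, -0.383, 0.543, -0.939], [-0.014, -0.807, -0.59, 1.087], [0.0, 0.0, 0.0, 1.0]]
tray_blue [(0.74, [0.623, 0.12, 0.0046]), (0.56, [0.6259, 0.1165, 0.0053])]
tray_orange [(0.92, [0.6301, 0.0017, 0.0015])]
mouth_left [(0.73, [0.5621, 0.1152, 0.0033]), (0.55, [0.6266, 0.1227, 0.0014])]
mouth_right [(0.58, [0.5724, -0.0078, 0.006])]
home_left [(0.6, [0.6278, 0.1209, 0.0001])]
home_right [(0.93, [0.6384, -0.0004, 0.0048])]
deck [(0.72, [0.5704, 0.0499, -0.0008])]
cup_droppers [(0.82, [0.5132, -0.4362, -0.0002])]
wash_bottle [(0.86, [0.5932, 0.495, 0.0015])]
flask [(0.8, [0.6836, 0.361, -0.0039])]
```

View pics/top0.png

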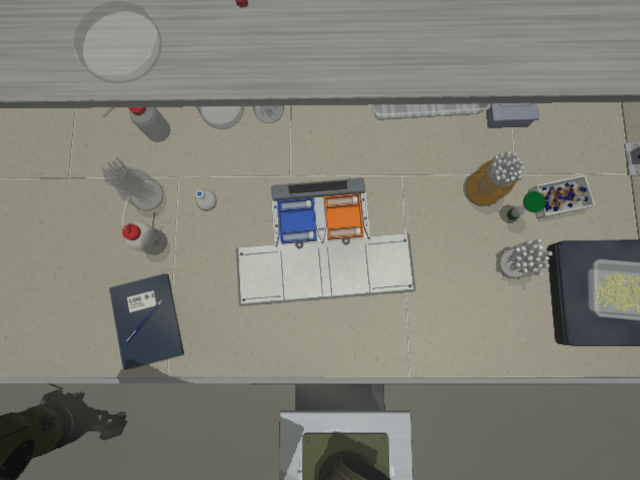

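View pics/scene0.png

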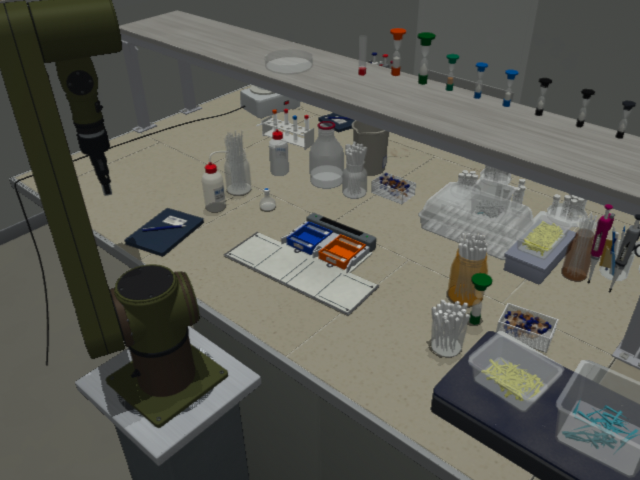

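The deck is yawed about +4° (top image: apron from about (238,248) to (413,292), blue tray near (297,220), orange near (343,217)). Next I'll refine the deck pose from its apron outline and the tray colours.

```bash
cat > h.py <<'E'
import numpy as np, cv2
from scipy.spatial.transform import Rotation as R
def ray(c,uv,z):
    uv=np.atleast_2d(uv).astype(float);K=c["K"];T=c["cam_to_world"]
    d=np.c_[(uv[:,0]-K[0,2])/K[0,0],(uv[:,1]-K[1,2])/K[1,1],np.ones(len(uv))]@T[:3,:3].T
    s=(z-T[2,3])/d[:,2]; return T[:3,3]+s[:,None]*d
def proj(c,P):
    T=np.linalg.inv(c["cam_to_world"]);p=np.atleast_2d(P)@T[:3,:3].T+T[:3,3];q=p@c["K"].T;return q[:,:2]/q[:,2:]
def cloud(c):
    v,u=np.indices(c["z_map"].shape);z=c["z_map"].ravel();K=c["K"];T=c["cam_to_world"]
    p=np.c_[(u.ravel()-K[0,2])/K[0,0]*z,(v.ravel()-K[1,2])/K[1,1]*z,z]@T[:3,:3].T+T[:3,3]
    return p.reshape(*c["z_map"].shape,3)
def masks(c):
    h=cv2.cvtColor(c["pixels"],cv2.COLOR_RGB2HSV)
    b=cv2.inRange(h,(108,150,50),(125,255,255));o=cv2.inRange(h,(5,170,120),(20,255,255));return b,o
def trays(c,box=None):
    out={}
    P=cloud(c)
    for n,m in zip(("blue","orange"),masks(c)):
        k=(m>0)&(P[...,0]>.35)&(P[...,0]<.75)&(P[...,1]>-.25)&(P[...,1]<.35)&(c["z_map"]>0)
        m=(k*255).astype(np.uint8)
        m=cv2.morphologyEx(m,cv2.MORPH_CLOSE,np.ones((15,15)))
        cs,_=cv2.findContours(m,cv2.RETR_EXTERNAL,cv2.CHAIN_APPROX_NONE)
        if not cs: continue
        ct=max(cs,key=cv2.contourArea)
        W=ray(c,ct[:,0,:],0.032)[:,:2]
        r=cv2.minAreaRect((W*1000).astype(np.float32))
        out[n]=r
    return out
def d2w(o,yaw,p):
    c,s=np.cos(yaw),np.sin(yaw);p=np.asarray(p,float);return np.array([o[0]+c*p[0]-s*p[1],o[1]+s*p[0]+c*p[1]])
def w2d(o,yaw,p):
    c,s=np.cos(yaw),np.sin(yaw);d=np.asarray(p)-o;return np.array([c*d[0]+s*d[1],-s*d[0]+c*d[1]])
E
python3 - <<'E'
from plant import bot
from h import *
from scipy.optimize import least_squares
c=bot.camera("top"); print(trays(c))
P=cloud(c)
# apron by whiteness
hsv=cv2.cvtColor(c["pixels"],cv2.COLOR_RGB2HSV)
m=((hsv[...,1]<22)&(hsv[...,2]>170)&(P[...,0]>.38)&(P[...,0]<.72)&(P[...,1]>-.22)&(P[...,1]<.32)).astype(np.uint8)*255
m=cv2.morphologyEx(m,cv2.MORPH_CLOSE,np.ones((5,5)))
cv2.imwrite("pics/m.png",m)
v=c["pixels"]; big=cv2.resize(v[180:315,225:425],None,fx=4,fy=4,interpolation=cv2.INTER_CUBIC)
# predicted overlay
o=np.array([.567,.056]);yaw=.076
def draw(o,yaw,img):
    for poly,z in (([(-144,-225),(-144,225),(6,225),(6,-225)],.006),([(7,14.5),(7,106.5),(117,106.5),(117,14.5)],.032),([(7,-14.5),(7,-106.5),(117,-106.5),(117,-14.5)],.032)):
        W=np.array([list(d2w(o,yaw,np.array(p)/1000))+[z] for p in poly])
        q=(proj(c,W)+.5-[225,180])*4
        cv2.polylines(img,[q.astype(np.int32)],True,(0,255,0),1)
draw(o,yaw,big)
cv2.imwrite("pics/big.png",big[:,:,::-1])
E
```

```text
{'blue': ((625.30322265625, 119.84607696533203), (109.85240173339844, 90.20098114013672), 4.561270713806152), 'orange': ((635.1716918945312, -0.10433578491210938), (110.0212173461914, 90.47709655761719), 4.561277866363525)}
```

View pics/big.png

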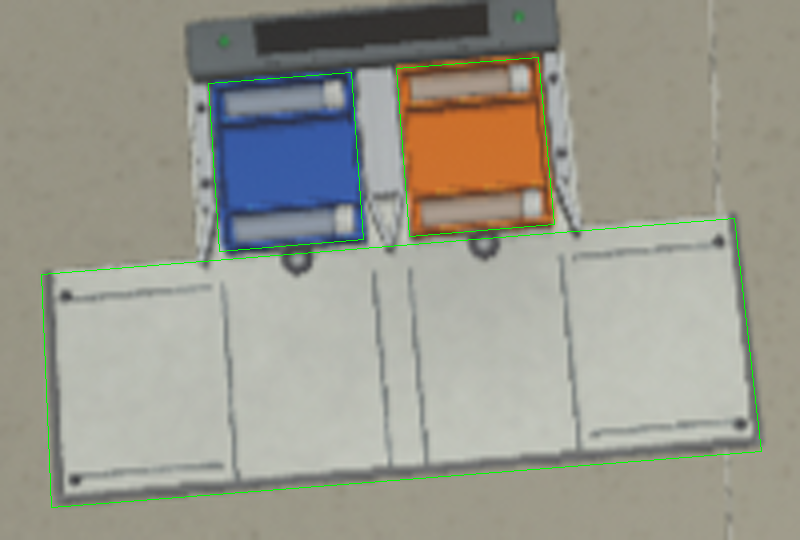

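View pics/m.png

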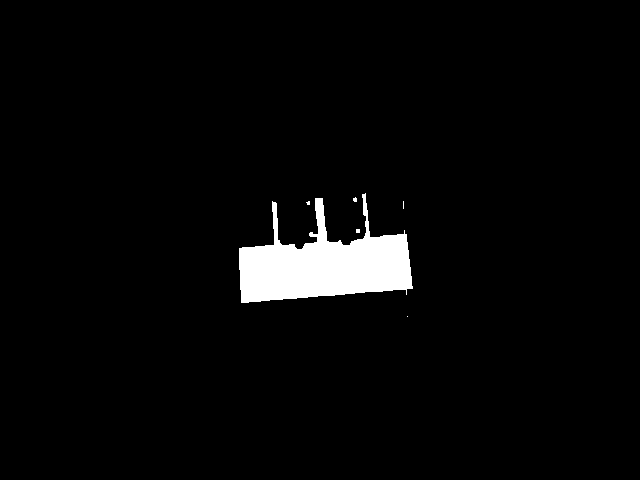

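carry_out --jaw '[-0.06,-0.06,-0.06,-0.06,-0.06,-0.06,-0.06,-0.06,-0.06,-0.06,-0.06,-0.06,-0.06,-0.06]' --offset '[[35,-30,-10],[35,-30,-10],[35,-30,-10],[35,-30,-10],[35,-30,-10],[35,-30,-10],[35,-30,-10],[35,-30,-10],[35,-30,-10],[35,-30,-10],[35,-30,-10],[36,-33,-10],[0,0,0],[0,0,0]]' --twist '[[0,0,0.04],[0,0,0.04],[0,0,0.04],[0,0,0.04],[0,0,0.04],[0,0,0.04],[0,0,0.04],[0,0,0.04],[0,0,0.04],[0,0,0.04],[0,0,0.04],[0,0,0.04],[0,0,0],[0,0,0]]' --newtons 20

```text
t: 2.9
position: [0.6244, 0.1208, 0.122]
eef_rot: [0.127, -3.138, -0.0]
ft_force: [-0.4, 0.1, -0.8]
grip_width: 0.0453
```

Run:
```python
from plant import bot
from h import *
o=bot.get_obs(); print(o["qpos"].round(3),o["position"],o["t"])
c=bot.camera("wrist"); cv2.imwrite("pics/w1.png",c["pixels"][:,:,::-1])
print(c["cam_to_world"].round(3).tolist(), c["K"][0])
print(trays(c))
```

```text
[ 0.191  0.516 -0.06   0.996  0.     0.11 ] [0.62437257 0.12081686 0.1219951 ] 2.9
[[-0.08, 0.946, 0.313, 0.544], [0.997, 0.077, 0.025, 0.113], [-0.001, 0.314, -0.95, 0.254], [0.0, 0.0, 0.0, 1.0]] [426.90818559   0.         316.7092084 ]
{'blue': ((612.7874755859375, 116.4406509399414), (90.35240173339844, 91.60577392578125), 4.618651866912842), 'orange': ((633.0413208007812, -3.0320281982421875), (111.50643157958984, 98.52754974365234), 4.636803150177002)}
```

View pics/w1.png

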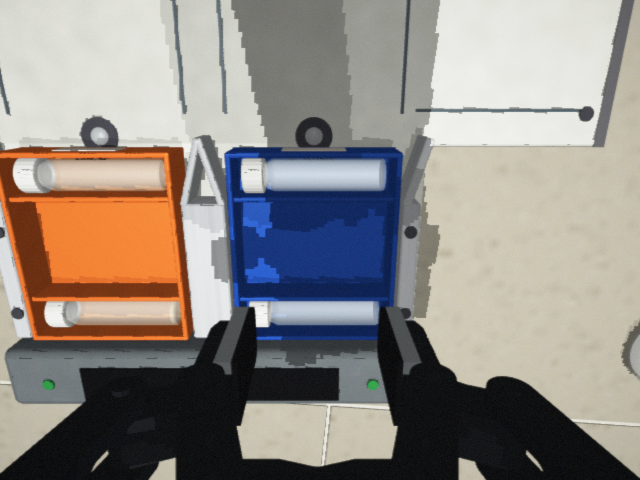

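carry_out --jaw '[0.17,0.17,0.17,0.17,0.17,0.17,0.17,0.17]' --offset '[[0,0,-14],[0,0,-14],[0,0,-14],[0,0,-14],[0,0,-14],[0,0,-14],[0,0,-14],[0,0,0]]' --twist '[[0,0,0],[0,0,0],[0,0,0],[0,0,0],[0,0,0],[0,0,0],[0,0,0],[0,0,0]]'

```text
t: 3.95
position: [0.6237, 0.1205, 0.0227]
eef_rot: [0.127, -3.136, 0.001]
ft_force: [1.1, 0.3, 0.5]
grip_width: 0.0354
```

Run:
```python
from plant import bot
from h import *
c=bot.camera("wrist"); cv2.imwrite("pics/w2.png",c["pixels"][:,:,::-1])
o=bot.get_obs(); print(o["position"],o["ft_force"],o["grip_width"])
```

```text
[0.62435871 0.12063809 0.02359146] [-0.55071369  0.18873561 -0.56182093] 0.035467608951694936
```

View pics/w2.png

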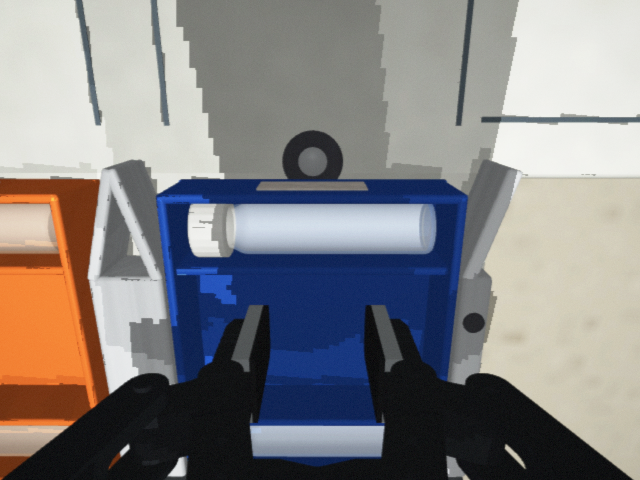

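carry_out --jaw '[0.17,0.17,0.17,0.17,0.17,0.17,0.17,0.17,0.17,0.17,0.17,0.17,0.17,0.17,0.17,0.17,0.17]' --offset '[[-8,-0.6,0],[-8,-0.6,0],[-6,-0.5,0],[-8,-0.6,0],[-10,-0.8,0],[-10,-0.8,0],[-10,-0.8,0],[-10,-0.8,0],[-10,-0.8,0],[-10,-0.8,0],[-10,-0.8,0],[-10,-0.8,0],[-10,-0.8,0],[-10,-0.8,0],[-9,-0.7,0],[-6,-0.5,0],[0,0,0]]' --twist '[[0,0,0],[0,0,0],[0,0,0],[0,0,0],[0,0,0],[0,0,0],[0,0,0],[0,0,0],[0,0,0],[0,0,0],[0,0,0],[0,0,0],[0,0,0],[0,0,0],[0,0,0],[0,0,0],[0,0,0]]'

```text
t: 6.12
position: [0.4778, 0.109, 0.0238]
eef_rot: [0.128, -3.136, 0.001]
ft_force: [0.9, 0.8, 0.7]
grip_width: 0.0353
```

Run:
```python
from plant import bot
from h import *
c=bot.camera("wrist"); cv2.imwrite("pics/w3.png",c["pixels"][:,:,::-1])
c=bot.camera("top"); cv2.imwrite("pics/t3.png",cv2.resize(c["pixels"][180:315,225:425],None,fx=4,fy=4)[:,:,::-1])
o=bot.get_obs(); print(o["position"],o["ft_force"],o["grip_width"],w2d(np.array([.5684,.0549]),.0803,o["position"][:2]))
print(trays(c))
```

```text
[0.47791158 0.10896417 0.02359097] [ 0.02511181 -0.76624604  0.17281128] 0.03547053274355719 [-0.08586015  0.06114838]
{'blue': ((527.1110229492188, 69.39002227783203), (48.49050521850586, 5.669478893280029), 6.018342971801758), 'orange': ((634.6968994140625, -0.057529449462890625), (110.91595458984375, 90.4767074584961), 4.469909191131592)}
```

View pics/w3.png

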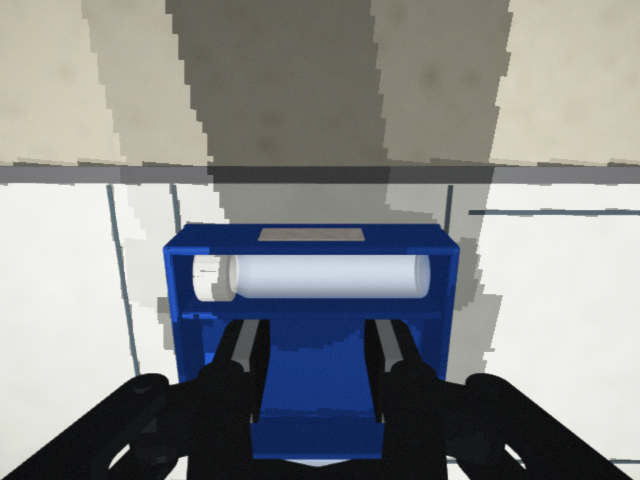

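View pics/t3.png

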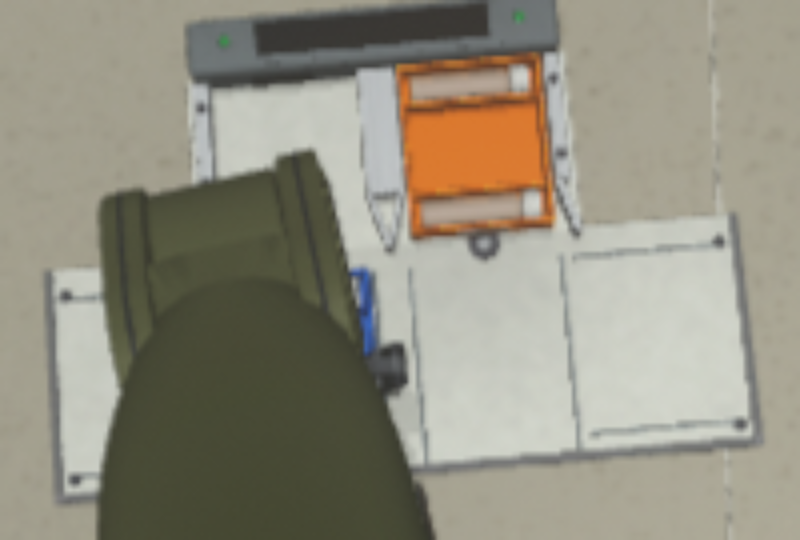

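carry_out --jaw '[0.17,0.17,0.17,0.17,0.17,0.17,0.17,0.17,0.17,0.17,0.17,0.17,0.17,0.17,0.17]' --offset '[[8.5,0.7,0],[8.5,0.7,0],[-0.4,5,0],[-0.5,6,0],[-0.7,9,0],[-0.8,10,0],[-0.8,10,0],[-0.8,10,0],[-0.8,10,0],[-0.8,10,0],[-0.8,10,0],[-0.8,10,0],[-0.8,10,0],[-0.8,10,0],[0,0,0]]' --twist '[[0,0,0],[0,0,0],[0,0,0],[0,0,0],[0,0,0],[0,0,0],[0,0,0],[0,0,0],[0,0,0],[0,0,0],[0,0,0],[0,0,0],[0,0,0],[0,0,0],[0,0,0]]'

```text
t: 8.1
position: [0.4883, 0.222, 0.0245]
eef_rot: [-0.129, 3.138, 0.002]
ft_force: [-0.3, -0.1, -0.0]
grip_width: 0.0353
```

Run:
```python
from plant import bot
from h import *
c=bot.camera("wrist"); cv2.imwrite("pics/w4.png",c["pixels"][:,:,::-1])
o=bot.get_obs(); print(o["position"],o["ft_force"],o["grip_width"],w2d(np.array([.5684,.0549]),.0803,o["position"][:2]))
```

```text
[0.48829934 0.22152005 0.02449195] [0.14625688 0.04469184 0.40008347] 0.035609693578944904 [-0.06647734  0.17250832]
```

View pics/w4.png

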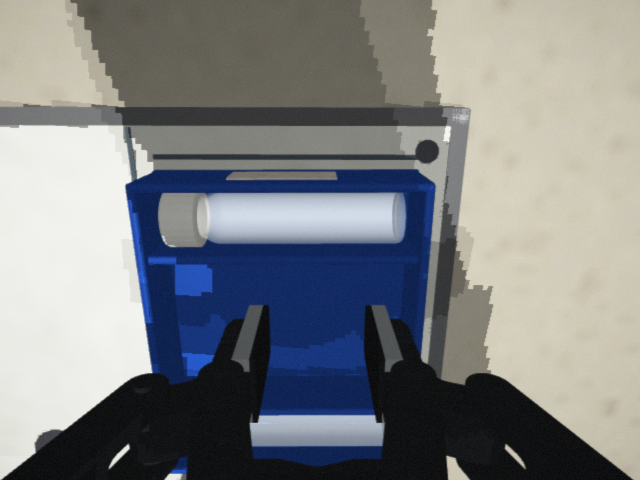

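carry_out --jaw '[0.17,0.17,0.17,0.17,0.17,0.17,0.17,0.17,0.17,0.17,0.17,0.17,0.17,0.17,0.17]' --offset '[[0,0,20],[0,0,30],[20,-30,0],[26,-40,0],[26,-40,0],[26,-40,0],[26,-40,0],[22,-32,0],[0,0,0],[0,0,-15],[0,0,-15],[0,0,-15],[0,0,-5],[0,0,0],[0,0,0]]' --twist '[[0,0,0],[0,0,0],[0,0,0],[0,0,0],[0,0,0],[0,0,0],[0,0,0],[0,0,0],[0,0,0],[0,0,0],[0,0,0],[0,0,0],[0,0,0],[0,0,0],[0,0,0]]'

```text
t: 10.02
position: [0.6345, -0.0012, 0.0248]
eef_rot: [-0.128, 3.138, -0.0]
ft_force: [-1.3, 0.9, -0.1]
grip_width: 0.0357
```

Run:
```python
from plant import bot
from h import *
c=bot.camera("wrist"); cv2.imwrite("pics/w5.png",c["pixels"][:,:,::-1])
c=bot.camera("top"); cv2.imwrite("pics/t5.png",cv2.resize(c["pixels"][180:315,225:425],None,fx=4,fy=4)[:,:,::-1])
o=bot.get_obs(); print(o["position"],o["eef_rot"],o["ft_force"],o["grip_width"],w2d(np.array([.5684,.0549]),.0803,o["position"][:2]))
b=trays(c)["blue"]; print(b,w2d(np.array([568.4,54.9]),.0803,b[0]))
```

```text
[ 0.63466324 -0.00129996  0.02497104] [-1.27487539e-01  3.13766820e+00 -9.82392401e-05] [-0.29785166 -0.82057039  0.82725237] 0.0352139284533742 [ 0.06154171 -0.06133408]
((486.94439697265625, 209.5895233154297), (107.27310180664062, 87.16429901123047), 4.800158977508545) [-68.78490379 160.72492308]
```

View pics/w5.png

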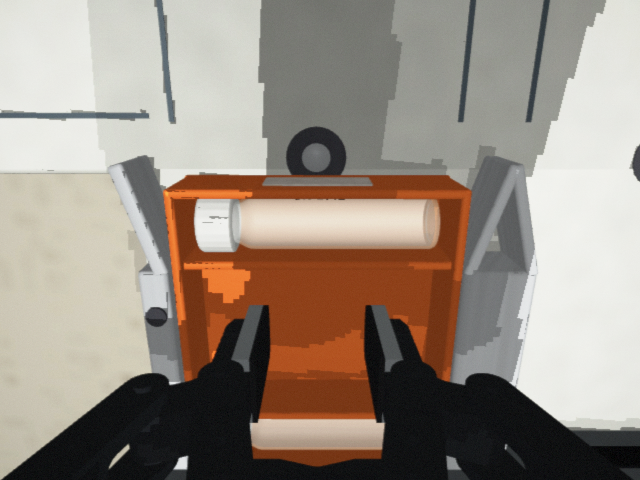

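View pics/t5.png

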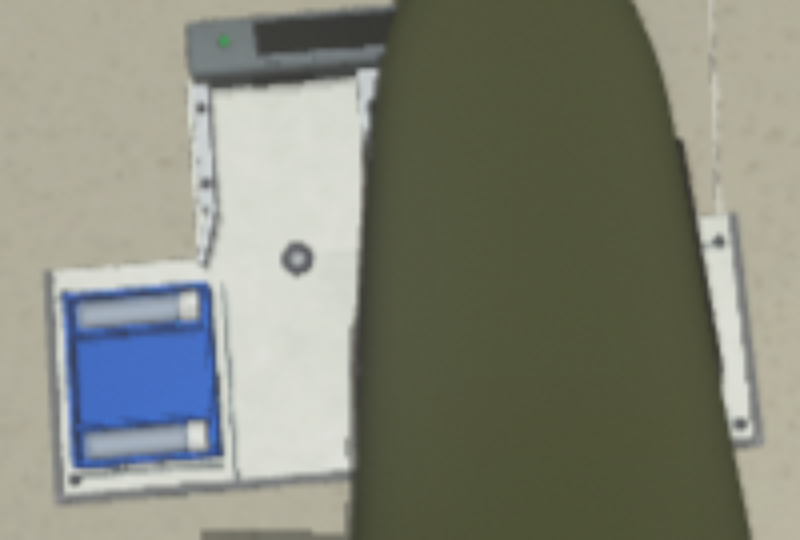

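carry_out --jaw '[0.17,0.17,0.17,0.17,0.17,0.17,0.17,0.17,0.17,0.17,0.17,0.17,0.17,0.17,0.17,0.17,0.17]' --offset '[[-8,-0.6,0],[-8,-0.6,0],[-6,-0.5,0],[-8,-0.6,0],[-10,-0.8,0],[-10,-0.8,0],[-10,-0.8,0],[-10,-0.8,0],[-10,-0.8,0],[-10,-0.8,0],[-10,-0.8,0],[-10,-0.8,0],[-10,-0.8,0],[-10,-0.8,0],[-9,-0.7,0],[-7,-0.6,0],[0,0,0]]' --twist '[[0,0,0],[0,0,0],[0,0,0],[0,0,0],[0,0,0],[0,0,0],[0,0,0],[0,0,0],[0,0,0],[0,0,0],[0,0,0],[0,0,0],[0,0,0],[0,0,0],[0,0,0],[0,0,0],[0,0,0]]'

```text
t: 12.25
position: [0.4866, -0.013, 0.0241]
eef_rot: [0.127, -3.137, 0.0]
ft_force: [2.4, -0.6, 0.4]
grip_width: 0.0352
```

Run:
```python
from plant import bot
from h import *
c=bot.camera("wrist"); cv2.imwrite("pics/w6.png",c["pixels"][:,:,::-1])
o=bot.get_obs(); print(o["position"],o["eef_rot"],o["ft_force"],o["grip_width"],w2d(np.array([.5684,.0549]),.0803,o["position"][:2]))
```

```text
[ 0.48656711 -0.01298032  0.02392941] [ 1.27280477e-01 -3.13651536e+00  7.08700837e-05] [ 1.59239398 -0.43094751  1.27003   ] 0.03557744243771217 [-0.08701413 -0.06109746]
```

View pics/w6.png

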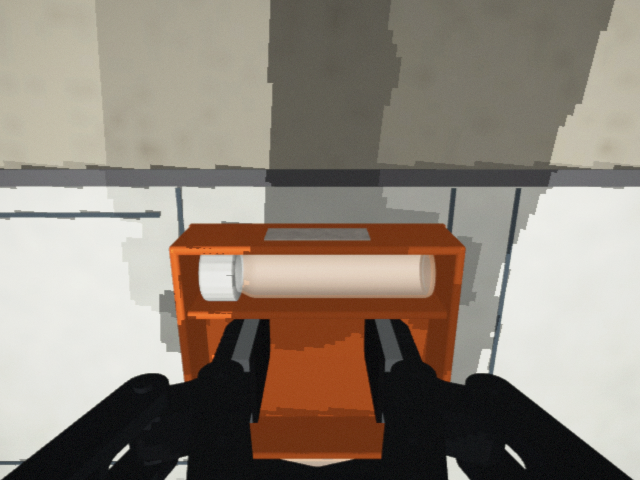

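carry_out --jaw '[0.17,0.17,0.17,0.17,0.17,0.17,0.17,0.17,0.17,0.17,0.17,0.17,0.17,0.17,0.17,0.17,0.17,0.17]' --offset '[[8.5,0.7,0],[8.5,0.7,0],[-0.4,5,0],[-0.5,6,0],[-0.7,9,0],[-0.8,10,0],[-0.8,10,0],[-0.8,10,0],[-0.8,10,0],[-0.8,10,0],[-0.8,10,0],[-0.8,10,0],[-0.8,10,0],[-0.8,10,0],[-0.8,10,0],[-0.6,8,0],[-0.4,5,0],[0,0,0]]' --twist '[[0,0,0],[0,0,0],[0,0,0],[0,0,0],[0,0,0],[0,0,0],[0,0,0],[0,0,0],[0,0,0],[0,0,0],[0,0,0],[0,0,0],[0,0,0],[0,0,0],[0,0,0],[0,0,0],[0,0,0],[0,0,0]]'

```text
t: 14.55
position: [0.4945, 0.1223, 0.0244]
eef_rot: [-0.129, 3.139, 0.002]
ft_force: [0.2, 0.6, -0.2]
grip_width: 0.0352
```

Run:
```python
from plant import bot
from h import *
c=bot.camera("wrist"); cv2.imwrite("pics/w7.png",c["pixels"][:,:,::-1])
c=bot.camera("top"); cv2.imwrite("pics/t7.png",cv2.resize(c["pixels"][180:315,225:425],None,fx=4,fy=4)[:,:,::-1])
o=bot.get_obs(); print(o["position"],o["eef_rot"],o["ft_force"],o["grip_width"],w2d(np.array([.5684,.0549]),.0803,o["position"][:2]))
```

```text
[0.49469058 0.12190791 0.02447848] [-1.27717733e-01  3.13855629e+00  1.57950205e-03] [-0.80914216 -0.2517207   0.42519238] 0.03549996957696957 [-0.06809695  0.0727045 ]
```

View pics/w7.png

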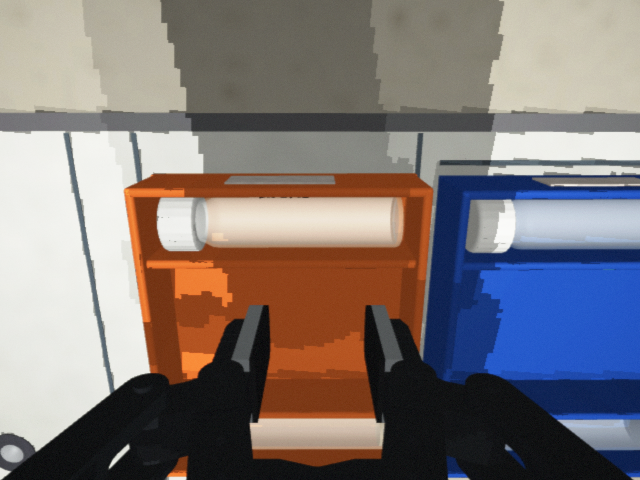

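View pics/t7.png

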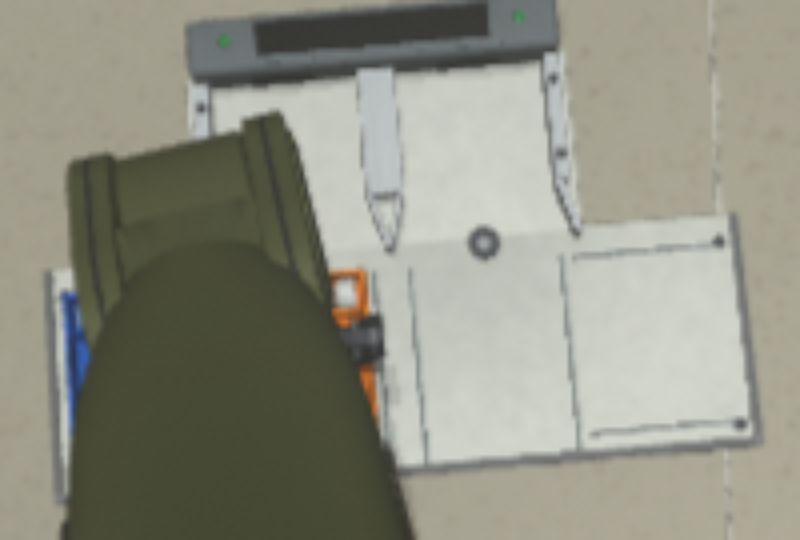

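carry_out --jaw '[0.17,0.17,0.17,0.17,0.17,0.17,0.17,0.17,0.17,0.17,0.17,0.17,0.17,0.17,0.17,0.17,0.17]' --offset '[[0.5,-6,0],[0.5,-6,0],[8,0.6,0],[6,0.5,0],[6,0.5,0],[8,0.6,0],[10,0.8,0],[10,0.8,0],[10,0.8,0],[10,0.8,0],[10,0.8,0],[10,0.8,0],[10,0.8,0],[10,0.8,0],[10,0.8,0],[10,0.8,0],[0,0,0]]' --twist '[[0,0,0],[0,0,0],[0,0,0],[0,0,0],[0,0,0],[0,0,0],[0,0,0],[0,0,0],[0,0,0],[0,0,0],[0,0,0],[0,0,0],[0,0,0],[0,0,0],[0,0,0],[0,0,0],[0,0,0]]'

```text
t: 16.77
position: [0.6255, 0.1201, 0.0247]
eef_rot: [-0.127, 3.136, 0.001]
ft_force: [-0.9, 0.4, -0.3]
grip_width: 0.0355
```

Run:
```python
from plant import bot
from h import *
c=bot.camera("wrist"); cv2.imwrite("pics/w8.png",c["pixels"][:,:,::-1])
o=bot.get_obs(); print(o["position"],o["eef_rot"],o["ft_force"],o["grip_width"],w2d(np.array([.5684,.0549]),.0803,o["position"][:2]))
```

```text
[0.62502685 0.12008993 0.02478387] [-1.27320071e-01  3.13650519e+00  1.19575136e-03] [-0.77886979  1.28055451 -0.42692058] 0.035367992561708736 [0.06167351 0.06043761]
```

View pics/w8.png

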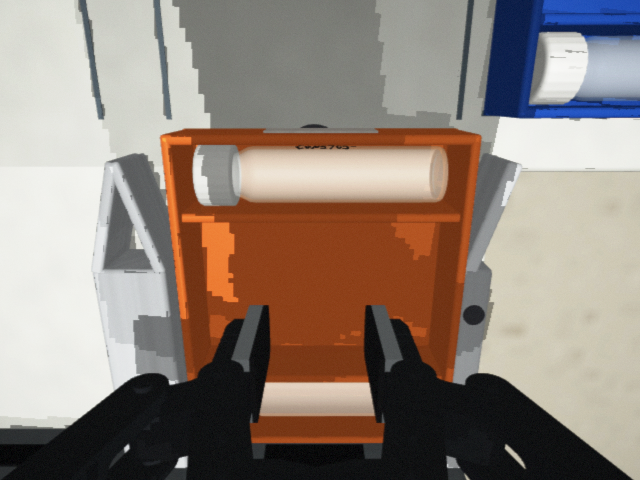

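carry_out --jaw '[0.17,0.17,0.17,0.17,0.17,0.17,0.17]' --offset '[[6,0.5,0],[6,0.5,0],[4,0.3,0],[1,0.1,0],[1,0.1,0],[0,0,0],[0,0,0]]' --twist '[[0,0,0],[0,0,0],[0,0,0],[0,0,0],[0,0,0],[0,0,0],[0,0,0]]'

```text
t: 17.7
position: [0.6405, 0.1212, 0.0243]
eef_rot: [0.128, -3.137, -0.0]
ft_force: [-5.5, -0.3, 3.6]
grip_width: 0.0353
```

Run:
```python
from plant import bot
from h import *
c=bot.camera("wrist"); cv2.imwrite("pics/w9.png",c["pixels"][:,:,::-1])
o=bot.get_obs(); print(o["position"],o["eef_rot"],o["ft_force"],o["grip_width"],w2d(np.array([.5684,.0549]),.0803,o["position"][:2]))
```

```text
[0.64054311 0.12116679 0.02428734] [ 1.27620230e-01 -3.13747111e+00 -2.59179844e-05] [-4.60257504 -0.15942312  3.30826139] 0.03524241192399465 [0.07722615 0.06026639]
```

View pics/w9.png

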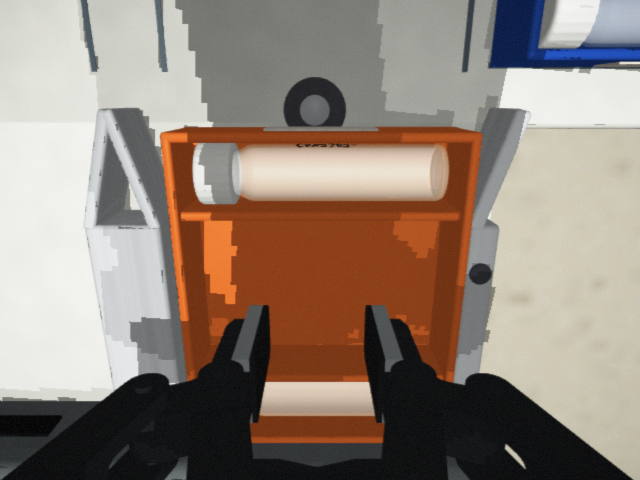

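carry_out --jaw '[0.17,0.17,0.17,0.17,0.17,0.17,0.17,0.17,0.17]' --offset '[[-10,-0.8,0],[0,0,20],[0,0,30],[-25,16,0],[-30,18,0],[-30,18,0],[-30,18,0],[-30,18,0],[0,0,0]]' --twist '[[0,0,0],[0,0,0],[0,0,0],[0,0,0],[0,0,0],[0,0,0],[0,0,0],[0,0,0],[0,0,0]]'

```text
t: 18.88
position: [0.4847, 0.2092, 0.0744]
eef_rot: [-0.132, 3.139, 0.0]
ft_force: [1.0, -0.0, 0.8]
grip_width: 0.0355
```

Run:
```python
from plant import bot
from h import *
c=bot.camera("wrist"); cv2.imwrite("pics/w10.png",c["pixels"][:,:,::-1])
c=bot.camera("top"); cv2.imwrite("pics/t10.png",cv2.resize(c["pixels"][180:315,225:425],None,fx=4,fy=4)[:,:,::-1])
o=bot.get_obs(); print(o["position"],o["eef_rot"],o["ft_force"],o["grip_width"],w2d(np.array([.5684,.0549]),.0803,o["position"][:2]))
for n,b in trays(c).items(): print(n,b,w2d(np.array([568.4,54.9]),.0803,b[0]))
```

```text
[0.48740262 0.20876774 0.07469736] [-1.28383614e-01  3.13639152e+00  6.04471465e-04] [ 0.04527507 -0.09072193  0.15722291] 0.03538249285720677 [-0.06839408  0.15986903]
blue ((530.4059448242188, 183.55992126464844), (24.785717010498047, 27.691822052001953), 6.162970542907715) [-27.55133414 131.29298365]
orange ((624.2802734375, 121.59486389160156), (110.84257507324219, 90.31722259521484), 4.391390800476074) [61.05005357 61.99758695]
```

View pics/w10.png

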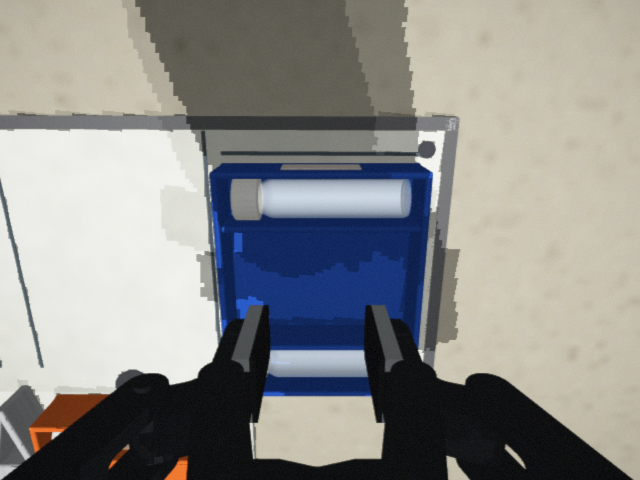

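View pics/t10.png

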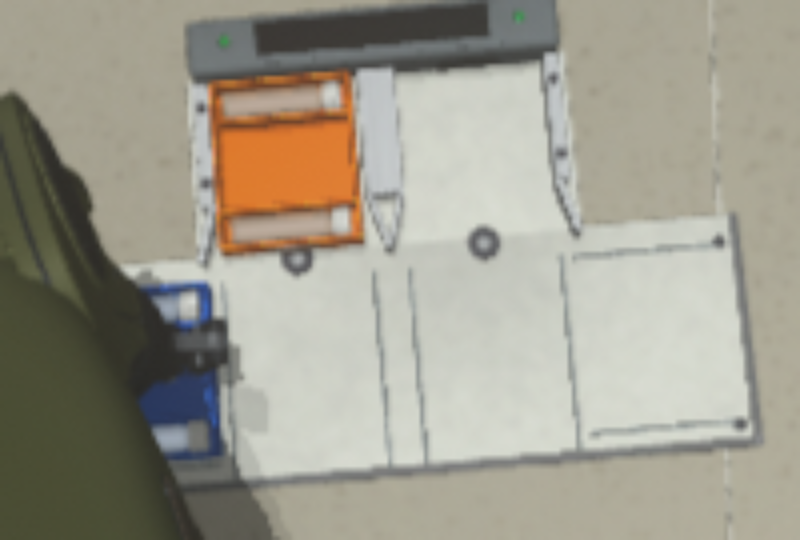

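carry_out --jaw '[0.17,0.17,0.17,0.17,0.17,0.17,0.17,0.17,0.17,0.17,0.17,0.17,0.17,0.17,0.17,0.17,0.17,0.17,0.17]' --offset '[[0,0,-15],[0,0,-15],[0,0,-15],[0,0,-5],[0,0,0],[0.4,-5,0],[0.4,-5,0],[0.6,-8,0],[0.8,-10,0],[0.9,-11,0],[1,-12,0],[1,-12,0],[1,-12,0],[1,-12,0],[1,-12,0],[1,-12,0],[0.7,-9,0],[0.4,-5,0],[0,0,0]]' --twist '[[0,0,0],[0,0,0],[0,0,0],[0,0,0],[0,0,0],[0,0,0],[0,0,0],[0,0,0],[0,0,0],[0,0,0],[0,0,0],[0,0,0],[0,0,0],[0,0,0],[0,0,0],[0,0,0],[0,0,0],[0,0,0],[0,0,0]]'

```text
t: 21.35
position: [0.4964, 0.0822, 0.024]
eef_rot: [0.126, -3.138, 0.003]
ft_force: [0.1, 0.7, -0.2]
grip_width: 0.0355
```

Run:
```python
from plant import bot
from h import *
c=bot.camera("wrist"); cv2.imwrite("pics/w11.png",c["pixels"][:,:,::-1])
o=bot.get_obs(); print(o["position"],o["eef_rot"],o["ft_force"],o["grip_width"],w2d(np.array([.5684,.0549]),.0803,o["position"][:2]))
```

```text
[0.49612638 0.08229158 0.02385282] [ 0.12645655 -3.1379292   0.0036738 ] [ 0.20900698 -0.20284853  0.24802582] 0.03547010721312184 [-0.06984355  0.03310065]
```

View pics/w11.png

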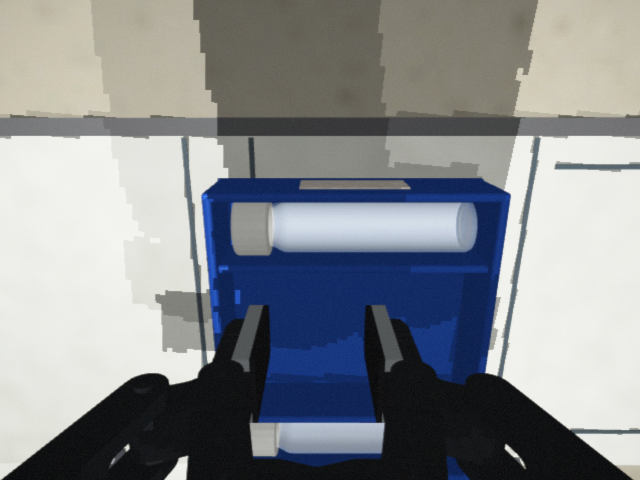

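carry_out --jaw '[0.17,0.17,0.17,0.17,0.17,0.17,0.17,0.17,0.17,0.17,0.17,0.17]' --offset '[[0.5,-6,0],[0.8,-9,0],[0.9,-11,0],[1,-12,0],[1,-12,0],[1,-12,0],[1,-12,0],[1,-12,0],[0.8,-10,0],[0.5,-6,0],[0.2,-3,0],[0,0,0]]' --twist '[[0,0,0],[0,0,0],[0,0,0],[0,0,0],[0,0,0],[0,0,0],[0,0,0],[0,0,0],[0,0,0],[0,0,0],[0,0,0],[0,0,0]]'

```text
t: 22.9
position: [0.5055, -0.022, 0.0244]
eef_rot: [-0.127, 3.139, -0.001]
ft_force: [0.9, -0.7, 0.2]
grip_width: 0.0358
```

Run:
```python
from plant import bot
from h import *
c=bot.camera("wrist"); cv2.imwrite("pics/w12.png",c["pixels"][:,:,::-1])
o=bot.get_obs(); print(o["position"],o["eef_rot"],o["ft_force"],o["grip_width"],w2d(np.array([.5684,.0549]),.0803,o["position"][:2]))
```

```text
[ 0.50554051 -0.02184809  0.02440426] [-1.27521802e-01  3.13870998e+00 -1.28500586e-03] [-0.6250542  -0.16093985 -0.17160053] 0.03559265365404394 [-0.06881319 -0.07145859]
```

View pics/w12.png

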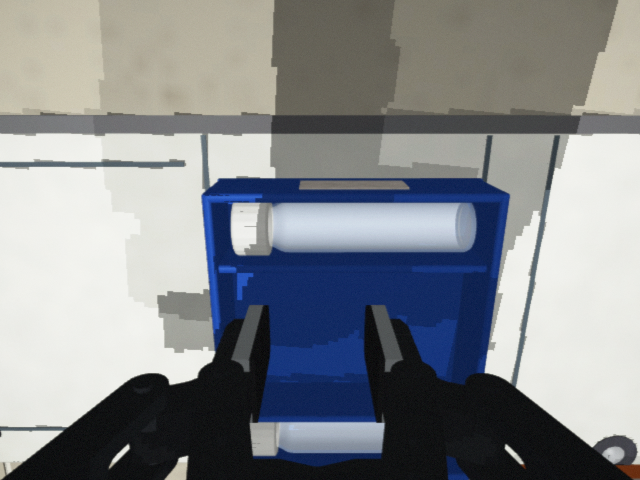

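carry_out --jaw '[0.17,0.17,0.17,0.17,0.17,0.17,0.17,0.17,0.17,0.17,0.17,0.17,0.17,0.17,0.17,0.17,0.17]' --offset '[[-0.5,6,0],[-0.4,5,0],[8,0.6,0],[6,0.5,0],[6,0.5,0],[8,0.6,0],[10,0.8,0],[10,0.8,0],[10,0.8,0],[10,0.8,0],[10,0.8,0],[10,0.8,0],[10,0.8,0],[10,0.8,0],[10,0.8,0],[10,0.8,0],[0,0,0]]' --twist '[[0,0,0],[0,0,0],[0,0,0],[0,0,0],[0,0,0],[0,0,0],[0,0,0],[0,0,0],[0,0,0],[0,0,0],[0,0,0],[0,0,0],[0,0,0],[0,0,0],[0,0,0],[0,0,0],[0,0,0]]'

```text
t: 25.08
position: [0.6342, -0.0003, 0.0246]
eef_rot: [-0.128, 3.137, -0.0]
ft_force: [0.1, -0.2, -0.3]
grip_width: 0.0351
```

Run:
```python
from plant import bot
from h import *
c=bot.camera("wrist"); cv2.imwrite("pics/w13.png",c["pixels"][:,:,::-1])
o=bot.get_obs(); print(o["position"],o["eef_rot"],o["ft_force"],o["grip_width"],w2d(np.array([.5684,.0549]),.0803,o["position"][:2]))
```

```text
[ 6.33589245e-01 -3.35708495e-04  2.45903139e-02] [-1.27580945e-01  3.13736155e+00  1.83761493e-05] [ 0.20911691  0.34077365 -0.31076353] 0.03553568682383146 [ 0.06054852 -0.06028679]
```

View pics/w13.png

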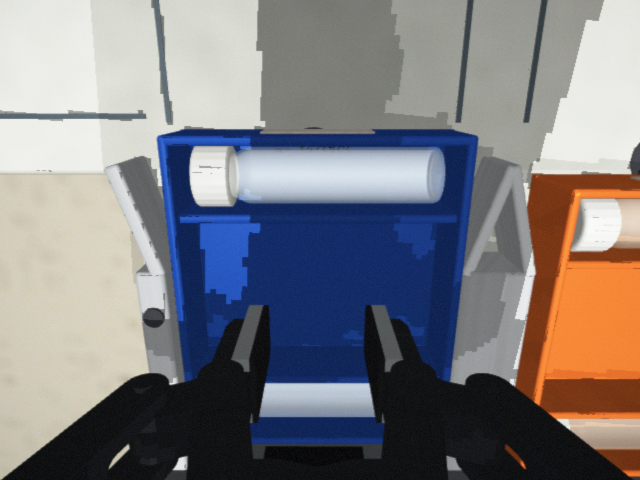

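carry_out --jaw '[0.17,0.17,0.17,0.17,0.17,0.17,0.17]' --offset '[[6,0.5,0],[6,0.5,0],[4,0.3,0],[2,0.2,0],[1,0.1,0],[0,0,0],[0,0,0]]' --twist '[[0,0,0],[0,0,0],[0,0,0],[0,0,0],[0,0,0],[0,0,0],[0,0,0]]'

```text
t: 26.0
position: [0.6511, 0.0012, 0.0242]
eef_rot: [0.127, -3.139, 0.0]
ft_force: [-4.6, -1.0, 3.8]
grip_width: 0.0354
```

Run:
```python
from plant import bot
from h import *
c=bot.camera("wrist"); cv2.imwrite("pics/w14.png",c["pixels"][:,:,::-1])
o=bot.get_obs(); print(o["position"],o["eef_rot"],o["ft_force"],o["grip_width"],w2d(np.array([.5684,.0549]),.0803,o["position"][:2]))
```

```text
[0.65110432 0.00115606 0.02425536] [ 1.27576378e-01 -3.13847655e+00  1.18241099e-04] [-3.74293611 -0.71137967  3.59026081] 0.03539446199962022 [ 0.07812682 -0.06020479]
```

View pics/w14.png

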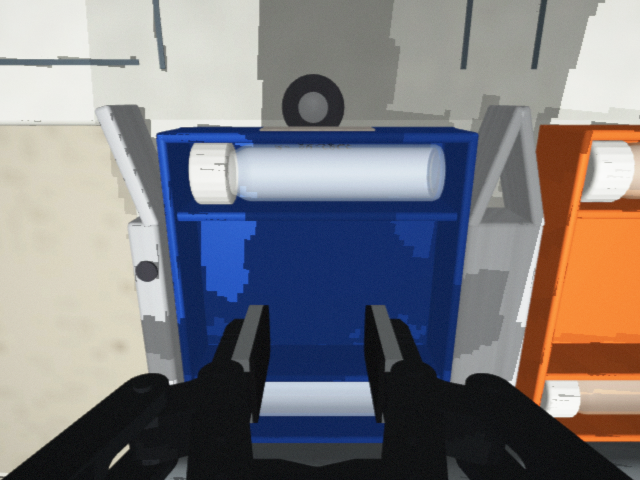

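carry_out --jaw '[0.17,0.17,0.17,0.17,0.17,0.17,0.17,0.17,0.17,0.17,0.17,0.17]' --offset '[[-10,-0.8,0],[0,0,0],[0,0,20],[0,0,40],[-20,-20,40],[-40,-30,40],[-40,-30,0],[-40,-30,0],[-40,-30,0],[-40,-30,0],[0,0,0],[0,0,0]]' --twist '[[0,0,0],[0,0,0],[0,0,0],[0,0,0],[0,0,0],[0,0,0],[0,0,0],[0,0,0],[0,0,0],[0,0,0],[0,0,0],[0,0,0]]'

```text
t: 27.55
position: [0.4236, -0.1692, 0.1638]
eef_rot: [-0.127, 3.136, -0.001]
ft_force: [-0.3, -0.7, 0.1]
grip_width: 0.0353
```

Run:
```python
from plant import bot
from h import *
c=bot.camera("top"); cv2.imwrite("pics/t15.png",cv2.resize(c["pixels"][180:315,225:425],None,fx=4,fy=4)[:,:,::-1])
o=bot.get_obs(); print(o["position"],o["ft_force"])
for n,b in trays(c).items(): print(n,b,w2d(np.array([568.4,54.9]),.0803,b[0]))
for t in ("cup_droppers","wash_bottle","flask"): print(t,bot.mark_of("top",t)[:2])
c=bot.camera("scene"); cv2.imwrite("pics/s15.png",c["pixels"][:,:,::-1])
for t in ("cup_droppers","wash_bottle","flask","tray_blue","tray_orange"): print(t,bot.mark_of("scene",t)[:1])
```

```text
[ 0.4239382  -0.1688879   0.16373642] [-0.05909306 -0.1073735   0.39453824]
blue ((635.1964721679688, 0.7710227966308594), (109.8565902709961, 89.2392578125), 4.6134514808654785) [ 62.23934582 -59.31255094]
orange ((624.3976440429688, 121.55178833007812), (110.49090576171875, 90.26835632324219), 4.532728672027588) [61.16359072 61.94523546]
cup_droppers [{'centre': [0.5152, -0.4318, 0.0004], 'score': 0.78}]
wash_bottle [{'centre': [0.5951, 0.4935, 0.0012], 'score': 0.84}]
flask [{'centre': [0.6877, 0.3674, 0.0005], 'score': 0.77}]
cup_droppers [{'centre': [0.5134, -0.4368, 0.0003], 'score': 0.89}]
wash_bottle [{'centre': [0.5916, 0.4944, -0.0004], 'score': 0.96}]
flask [{'centre': [0.682, 0.3594, -0.0044], 'score': 0.47}]
tray_blue [{'centre': [0.635, -0.0005, 0.0069], 'score': 0.72}]
tray_orange [{'centre': [0.6164, 0.1205, 0.0034], 'score': 0.75}]
```

View pics/t15.png

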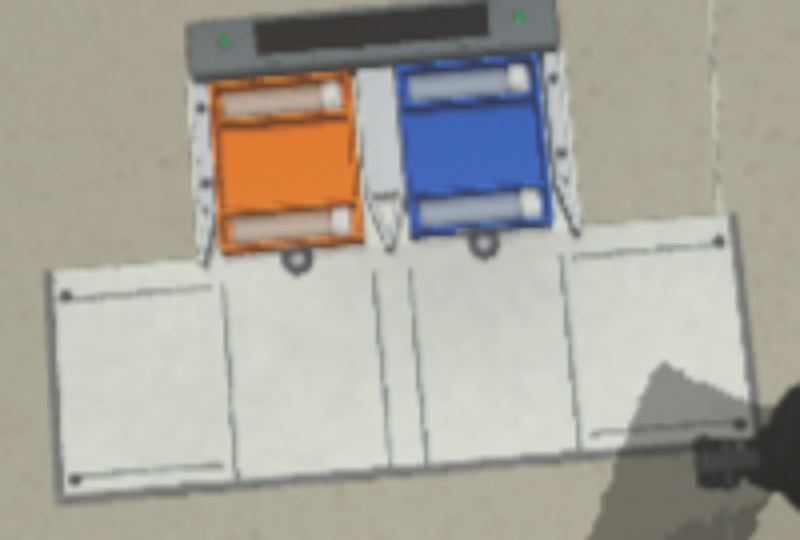

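View pics/s15.png

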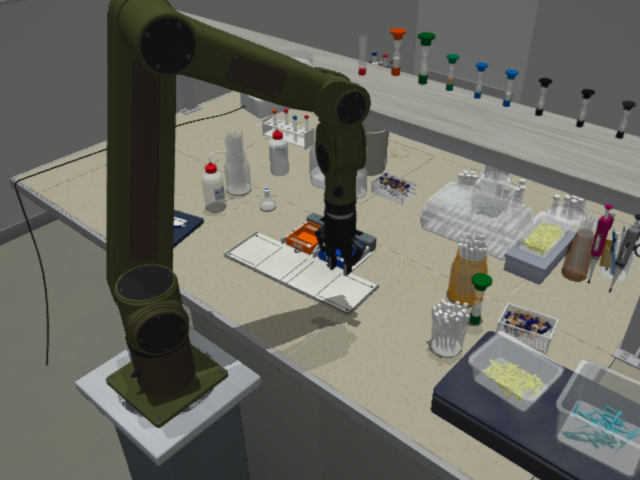

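Run:
```python
from plant import bot
print(bot.get_obs()["t"], bot.close_job())
```

```text
the job is handed in; nothing more can be done
28.05 None
```

The two trays are swapped: orange now stands home in the left lane and blue in the right lane. I handed the job in at 28 s of the 64 s allowed; no verdict is reported.

**How it was done:** With the two fingers spread slightly inside each tray's well, I slid blue out and parked it on the left of the apron. I then slid orange out, across and into the left lane, and slid blue across and into the right lane. The trays were only ever slid, never gripped or lifted.

**Last checks:**

| Tray | Measured deck position (mm) | Home point (mm) | Offset (mm) |
|---|---|---|---|
| Blue | 62.2, -59.3 | 62, -60.5 | about 1.2 |
| Orange | 61.2, 61.9 | 62, 60.5 | about 1.7 |

- **Fully home:** Each tray met the housing with about 4–5 N at the end of its push. Both ball catches show in front of the trays in the top image.
- **Bystanders:** The cup, wash bottle and flask were found within about 6 mm of where they started, which is about what the detectors vary by.
- **Gripper:** It was clear of everything, up and away in front of the deck.
- **One disagreement:** The scene-camera network put orange about 8 mm short of home. The gripper stood close to the trays in that picture, so I trusted the top view and the contact force instead.

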